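# Lay out a pipe-fitting order on its silhouette tiles

### The job

Lay out this order for checking: put each of the four pipe fittings (steel valve with the red handle, black coupler, green flange, blue end cap) on the white tile that shows its silhouette, the same way up as it is now and centred on the silhouette, with the valve and the coupler lying along theirs (either way round). Leave the roll of tape and the tape measure where they are.

Things in the scene. Friction and masses are not known exactly. Their poses are not given: they have to be found in the camera images.
- valve_mid (a point): Ball valve, loose, lying: steel body 80 mm long, octagonal ends 36 mm wide and high, between them a round barrel 32 mm thick, 38 mm long, axis 18 mm above the underside (good grasp, across it); red bar handle on top along the body, 54 x 12 mm, 42 to 50 mm up. 0.25 kg. Point: middle, 25 mm above the underside; x along the body, z up. Any yaw; fittings and tiles lie mixed, 130 mm or more apart.
- coupler_mid (a point): Black plastic pipe coupler, loose, lying: 84 mm long, in the middle a large octagonal nut (40 mm across flats and high, 30 mm long; good grasp, across its upright flats), thinner round ends 28 mm in diameter. About 0.09 kg. Point: its centre, 20 mm above the underside; x along it, y across, z up. Any yaw.
- flange_mid (a point): Green plastic pipe flange, loose: disc 76 mm in diameter, 10 mm thick, lying flat, with a round hub 42 mm in diameter on it up to 40 mm above the underside (grasp the hub, fingertips above the disc). Bore and bolt holes are only drawn. About 0.14 kg. Point: on the axis, 20 mm above the underside; z up. Its yaw does not matter.
- cap_mid (a point): Blue plastic pipe end cap, loose, standing: ribbed cylinder 48 mm in diameter, 42 mm high. About 0.08 kg. Point: its centre, 21 mm above the underside; z up. Its yaw does not matter.
- pad_valve (a point): Target tile of the ball valve: red silhouette, a bar with two wide ends and a narrower middle, 84 mm long along x. Fixed white square tile, 104 x 104 x 6 mm, lying on the bench; this point is the centre of its top face, 6 mm above the bench, and the centre of the silhouette; z up. The silhouette is flat print, 2 to 3 mm larger all round than its fitting.
- pad_coupler (a point): Target tile of the coupler: black silhouette, a bar with a wide middle, 88 mm long along x. Fixed white square tile, 104 x 104 x 6 mm, lying on the bench; this point is the centre of its top face, 6 mm above the bench, and the centre of the silhouette; z up. The silhouette is flat print, 2 to 3 mm larger all round than its fitting.
- pad_flange (a point): Target tile of the flange: large green disc, 80 mm in diameter. Fixed white square tile, 104 x 104 x 6 mm, lying on the bench; this point is the centre of its top face, 6 mm above the bench, and the centre of the silhouette; z up. The silhouette is flat print, 2 to 3 mm larger all round than its fitting.
- pad_cap (a point): Target tile of the end cap: small blue disc, 52 mm in diameter. Fixed white square tile, 104 x 104 x 6 mm, lying on the bench; this point is the centre of its top face, 6 mm above the bench, and the centre of the silhouette; z up. The silhouette is flat print, 2 to 3 mm larger all round than its fitting.
- tape_mid (a point): Bystander, loose, beyond the work: brown roll of packing tape lying flat, 100 mm in diameter, hole 76 mm, 48 mm high; this point is its centre, 24 mm up. Leave it alone.
- measure_mid (a point): Bystander, loose, beyond the work on the right: yellow tape measure, 68 x 36 mm, 60 mm high; this point is its centre, 30 mm up. Leave it alone.
Mind the look-alikes: they are no part of the job. Of the things that look like the part that bears cap_mid, take the one that is farthest to the robot's left at the start. What is shaped like the part that bears valve_mid but purple is not meant.

How it is judged:
By the outcome, as a careful person would: the job done as asked, in the order asked, and still so for the second after the job is handed in, with the robot touching nothing.
It also fails if it takes over 106 s, if anything falls off the work surface, if the arm or the gripper's body presses on something with over 40 N, if the wrist force passes 120 N, or if a joint passes its speed limit or range.

### The arm

A 7-joint arm with a two-finger parallel gripper is mounted at the origin on the work surface. World frame = base frame: x ahead of the robot, y to its left, z up, the work surface at z = 0. Lengths are in m, angles in rad, forces in N, time in s.
With the tool pointing down it reaches from about 0.4 to 0.85 m from the base axis. Payload 4.4 kg.
Tool frame: the origin (TCP) lies midway between the tips of the shut fingers; the grasp point (between the pads) lies bot.grasp_offset behind it (bot.grasp_offset is the distance from the TCP to the grasp point, in m); z points along the fingers, y is the line along which they close (so a half turn about z gives the same grasp; the last joint's range is limited). The gripper opens to 94 mm and grips with 3 to 60 N. Pads are 16 mm wide; open, the fingers measure 119 mm over their backs; the gripper's body (75 mm by 177 mm) begins 78 mm behind the grasp point.
Start: joints at [1.253, 0.628, 0.038, 1.517, -0.027, 0.996, -0.02], TCP at [0.162, -0.63, 0.205] pointing down, gripper open.
Joint ranges: [-3.06, 3.06], [-0.37, 2.12], [-1.25, 1.32], [0.18, 2.47], [-1.1, 4.24], [0.23, 1.98], [-2.94, 2.94]. Speed limits (rad/s): [2.57, 2.57, 3.14, 3.14, 3.14, 3.14, 3.14].

### API

Orientations are given as a unit quaternion [x, y, z, w].
In Python, from workcell import bot gives the robot as it stands.
- The arm moves only by the shell command python3 -m pendant 'ROWS' [OPENING] [FORCE]. ROWS is text: rows parted by semicolons, each of 6 numbers parted by spaces: the shift along the tool's x, y, z in m, then the turn, a rotation vector about the tool's x, y, z in rad. In form: x y z wx wy wz; .... A call has 1 to 20 rows; each row is the pose to reach, as a shift and turn from the pose commanded when the call began, along the tool's axes at that moment; what a row does not reach only later rows make up. A row lasts 1/8 s, in which the tool goes at most 62.5 mm and 10.7 degrees, less where a joint would pass 70% of its speed; a pose out of reach is approached as far as the arm can. A call with a gripper value outside its range is refused whole. OPENING is the opening, from -1 (shut) to 1 (fully open), so that 0 is half open, set as the call begins (- or left out, the last holds). The fingers move at their own pace and stop on an object; FORCE is the grip in N (left out, the last holds). Time passes only in rows, so rows that repeat a pose let the fingers close. It gives the time, the measured TCP pose, the force, the opening and the grip force at its end, in the units of the state.
- bot.get_state(): the state, without advancing time (a new reading comes with each control period).
- bot.read_camera(name): name is "scene" or "top" or "wrist"; returns a dict with "color" (384x512x3 uint8, red, green, blue), "intrinsics" (3x3 intrinsics, pixels), "position" and "rotation" of the camera in the world. Camera axes: x right, y up, looking along -z (the intrinsics and any distortion apply to the point x, -y, -z); pixel columns grow to the right and rows downward; lengths in m; the calibration is good to about 2 mm. A picture is of the moment at which its call begins. There is no depth.
- bot.hand_in(): hands the job in; it is judged then, once.
Trained networks look in a picture, given as the dict that the camera call returned (one of the last four; its "shot" number tells which), for a name from the list of things; names that differ only in an ending like _2 or _b are one class to them, and where a whole thing is asked for, a point or a joint stands for the part that bears it (a point fixed in the world has none). Each returns a list of dicts, best first, with "score" (0 to 1); they miss things now and then, are a little off and sometimes report something else, mostly with a low value. They report only what shows in the picture. A call takes as long as a camera call. They do not tell look-alikes from the thing itself.
- bot.regions_of(target, picture): "pixels" (384x512 bool, what is visible of it) and "box" ([centre column, centre row, width, height] in pixels, round what is visible of it).
- bot.mark_of(target, picture): "at" ([column, row] in pixels: a listed point, or the origin of a listed thing).
The state is a dict: "time": time; "joints": joint angles; "qvel": joint speeds; "joint_efforts": joint torques, N m; "eef_pos": TCP position; "orientation": TCP orientation; "ft_force": force on the tool from outside, world axes, zero at the start; "wrist_torque": the same for the moment, N m; "grip_width": finger opening in m; "finger_force": force on a finger pad.
Only numpy, scipy, OpenCV 4.12 (cv2) and the standard library are available. Lean on these libraries where they do the work, as an engineer would, in place of code of your own. Each camera call takes 0.05 s, during which the arm holds its last target. There are 200 camera calls.

## Working session

There is one attempt and no reset: what is moved stays moved. The work goes in short steps, Python scripts to look and compute and a shell command to move; the robot and the scene stay as the last step left them, time stands still between calls to the robot, and variables do not carry over. Pictures are saved under pics/ and viewed, at most 14 in all, crops included, and the job is handed in when it is done.

```bash
mkdir -p pics; ls
cat > h.py <<'E'
from workcell import bot
import numpy as np, cv2
def px2w(c,uv,z):
    K=np.array(c["intrinsics"]);R=np.array(c["rotation"]);p=np.array(c["position"])
    if R.shape!=(3,3):
        from scipy.spatial.transform import Rotation as Ro; R=Ro.from_quat(R).as_matrix()
    d=np.linalg.inv(K)@[uv[0],uv[1],1]; d=R@(d*[1,-1,-1])
    return p+d*(z-p[2])/d[2]
def save(c,n,box=None,s=1.5):
    im=cv2.cvtColor(c["color"],cv2.COLOR_RGB2BGR)
    if box: im=im[box[1]:box[3],box[0]:box[2]]
    cv2.imwrite("pics/"+n,cv2.resize(im,None,fx=s,fy=s,interpolation=cv2.INTER_CUBIC))
E
python3 - <<'E'
from h import *
c=bot.read_camera("top"); save(c,"top0.png")
print({k:(v if k!="color" else 0) for k,v in c.items()})
s=bot.get_state();print(s,bot.grasp_offset)
Z=dict(valve_mid=.025,coupler_mid=.02,flange_mid=.02,cap_mid=.021,pad_valve=.006,pad_coupler=.006,pad_flange=.006,pad_cap=.006,tape_mid=.024,measure_mid=.03)
for n,z in Z.items():
    for m in bot.mark_of(n,c)[:4]: print(n,round(m["score"],2),np.round(m["at"],1),px2w(c,m["at"],z).round(4))
E
```

```text
pics
{'color': 0, 'intrinsics': array([[348.6890638 ,   0.        , 257.50265211],
       [  0.        , 348.6890638 , 190.63448794],
       [  0.        ,   0.        ,   1.        ]]), 'position': array([0.4143875 , 0.01384267, 0.9577868 ]), 'rotation': array([-0.05171004,  0.07839139,  0.70556802, -0.70239208]), 'shot': 1}
{'time': 0.05, 'joints': array([ 1.25318409,  0.629294  ,  0.03847066,  1.5182898 , -0.02700778,
        0.99628322, -0.01996219]), 'qvel': array([ 0.00077132, -0.00156835,  0.00025566,  0.00020167,  0.00042092,
       -0.00058584, -0.00039986]), 'joint_efforts': array([ 2.63471637e-03, -5.51307678e+01,  1.14858460e+00, -1.87340122e+01,
       -5.23059047e-02,  1.89829763e-02,  4.65604728e-05]), 'eef_pos': array([ 0.16181581, -0.6289    ,  0.20461342]), 'orientation': array([ 9.92083146e-01,  1.25579695e-01, -1.24598024e-04, -8.68933736e-04]), 'ft_force': array([0.05188551, 0.10958795, 0.56580536]), 'wrist_torque': array([-0.00921724,  0.00479854,  0.00566488]), 'finger_force': 0.0, 'grip_width': 0.09412680697204379} 0.0188
valve_mid 0.73 [213.7 208.2] [0.5404 0.0959 0.025 ]
valve_mid 0.6 [213.9 166.1] [0.6569 0.0971 0.025 ]
coupler_mid 0.93 [361.4 179.2] [ 0.6213 -0.3124  0.02  ]
flange_mid 0.61 [137.7 190. ] [0.5912 0.3017 0.02  ]
cap_mid 0.88 [255.9 282.5] [ 0.3454 -0.0163  0.021 ]
cap_mid 0.62 [293.4 288.4] [ 0.3295 -0.114   0.021 ]
cap_mid 0.58 [220.1 245.1] [0.4424 0.0779 0.021 ]
cap_mid 0.41 [285.8 162.9] [ 0.6675 -0.1019  0.021 ]
pad_coupler 0.59 [362.2 254.1] [ 0.4161 -0.3062  0.006 ]
pad_flange 0.69 [137.5 261.8] [0.4007 0.296  0.006 ]
pad_cap 0.55 [282.1 232.4] [ 0.4759 -0.0891  0.006 ]
pad_cap 0.53 [134.2 262.6] [0.3987 0.3045 0.006 ]
pad_cap 0.26 [220.3 248. ] [0.4352 0.0783 0.006 ]
pad_cap 0.22 [141.1 189.6] [0.595  0.2968 0.006 ]
measure_mid 0.74 [350.4 135.6] [ 0.7449 -0.2854  0.03  ]
```

View pics/top0.png

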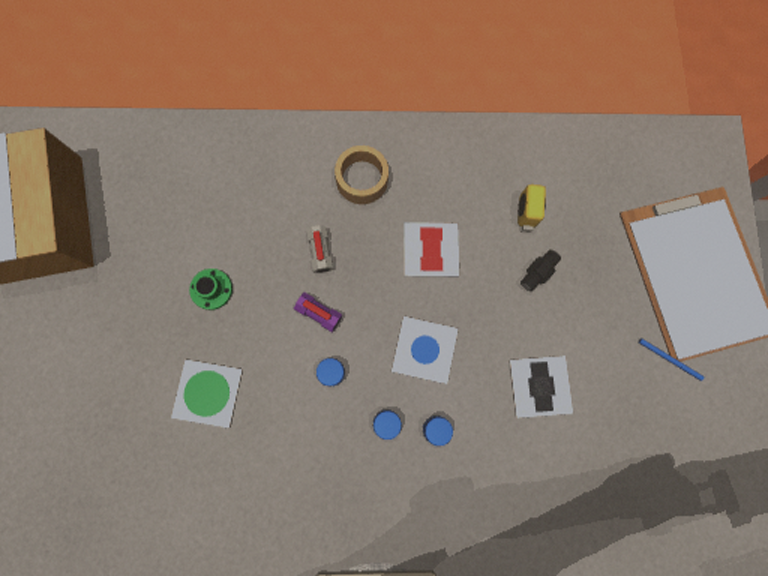

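Top view (scaled 1.5): the candidates in camera pixels are below.
- **Valves:** grey steel with red handle at (213,166), purple at (212,208). The steel one is meant.
- **Blue caps:** (220,247), (258,283) and (292,287). The robot's left is +y, which is image left, so the cap at (220,247) is meant.

I'll confirm both in a crop and measure.

```bash
cat >> h.py <<'E'
def blobs(c,kind):
    hsv=cv2.cvtColor(c["color"],cv2.COLOR_RGB2HSV);H,S,V=cv2.split(hsv)
    m={"red":((H<8)|(H>172))&(S>150)&(V>110),"blue":(H>100)&(H<125)&(S>120)&(V>60),"green":(H>45)&(H<80)&(S>100)&(V>30),"black":V<55,"white":(V>150)&(S<40)}[kind]
    n,l,st,ce=cv2.connectedComponentsWithStats(m.astype(np.uint8),connectivity=4)
    return [(l==i) for i in range(1,n) if st[i,4]>80]
def pose(c,mask,z):
    ys,xs=np.nonzero(mask); P=np.array([px2w(c,(x,y),z)[:2] for x,y in zip(xs,ys)])
    m=P.mean(0); w,v=np.linalg.eigh(np.cov((P-m).T)); a=v[:,1]
    L=4*np.sqrt(w[::-1])
    return m.round(4), round(np.degrees(np.arctan2(a[1],a[0])),1)%180, (L*1000).round(), (int(xs.mean()),int(ys.mean())), len(xs)
E
python3 - <<'E'
from h import *
c=bot.read_camera("top"); save(c,"crop.png",(110,140,400,310),2.7)
for k,z in (("red",.006),("blue",.006),("green",.006),("black",.006)):
    for b in blobs(c,k): 
        p=pose(c,b,z)
        if p[3][1]<320: print(k,*p)
for n,z in dict(valve_mid=.02,coupler_mid=.02).items():
    for r in bot.regions_of(n,c)[:3]: print(n,r["score"],pose(c,r["pixels"],z))
c=bot.read_camera("wrist");save(c,"w0.png",None,.8);print(c["position"],c["intrinsics"][0,0],c["rotation"])
E
```

```text
red [ 0.6632 -0.1076] 179.0 [96. 42.] (287, 165) 348
red [0.5486 0.1059] 58.7 [64. 14.] (210, 206) 87
blue [ 0.4749 -0.0918] 99.5 [51. 50.] (283, 232) 268
blue [ 0.4544 -0.5466] 57.3 [149.  10.] (447, 239) 141
blue [0.4362 0.0798] 66.6 [49. 48.] (219, 247) 260
blue [ 0.343  -0.0215] 14.5 [49. 49.] (257, 283) 273
blue [ 0.3311 -0.1131] 156.1 [49. 48.] (292, 287) 270
green [0.5862 0.2972] 158.7 [82. 80.] (140, 192) 440
green [0.4003 0.2966] 91.0 [78. 76.] (137, 261) 695
black [ 0.6229 -0.3143] 135.6 [91. 40.] (360, 179) 323
black [0.5937 0.3098] 80.5 [32. 31.] (136, 190) 99
valve_mid 0.91 (array([0.5441, 0.1012]), np.float64(55.1), array([101.,  44.]), (211, 207), 457)
valve_mid 0.88 (array([0.6582, 0.1007]), np.float64(8.099999999999994), array([101.,  39.]), (212, 166), 378)
valve_mid 0.18 (array([ 0.4072, -0.2951]), np.float64(151.2), array([118., 117.]), (360, 257), 1467)
coupler_mid 0.47 (array([ 0.7444, -0.3002]), np.float64(165.3), array([98., 51.]), (354, 137), 452)
[ 0.22439832 -0.61331593  0.38386668] 346.0894667649686 [-0.09047819  0.07034083 -0.60875753  0.78503511]
```

View pics/crop.png

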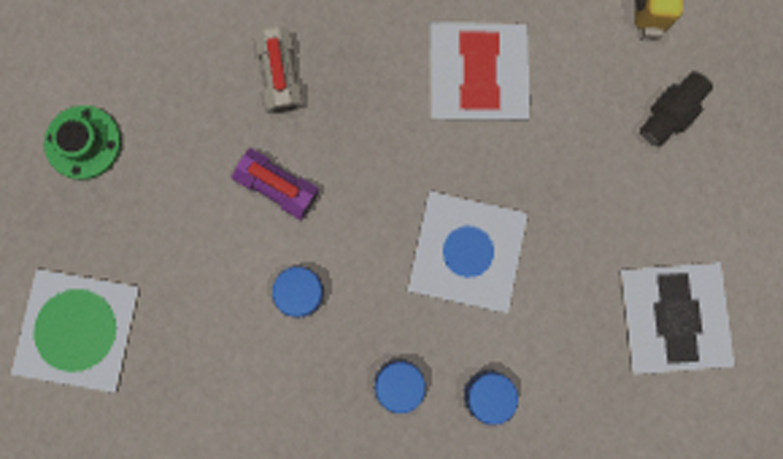

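View pics/w0.png

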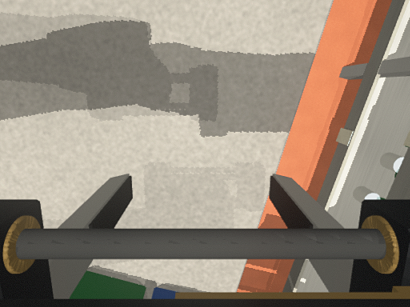

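The crop confirms it: the steel valve with red handle is at crop (281,70), the purple look-alike at (276,184), and the leftmost blue cap at (298,291). The wrist camera at the start sees only bench and gripper. Next I move over the work for closer pictures.

```bash
python3 -m pendant '0.465 -0.531 -0.055 0 0 0.11;0.465 -0.531 -0.055 0 0 0.11;0.465 -0.531 -0.055 0 0 0.11;0.465 -0.531 -0.055 0 0 0.11;0.465 -0.531 -0.055 0 0 0.11;0.465 -0.531 -0.055 0 0 0.11;0.465 -0.531 -0.055 0 0 0.11;0.465 -0.531 -0.055 0 0 0.11;0.465 -0.531 -0.055 0 0 0.11;0.465 -0.531 -0.055 0 0 0.11;0.465 -0.531 -0.055 0 0 0.11;0.465 -0.531 -0.055 0 0 0.11;0.465 -0.531 -0.055 0 0 0.11;0.465 -0.531 -0.055 0 0 0.11;0.465 -0.531 -0.055 0 0 0.11;0.465 -0.531 -0.055 0 0 0.11'
cat >> h.py <<'E'
Z=dict(valve_mid=.025,coupler_mid=.02,flange_mid=.02,cap_mid=.021,pad_valve=.006,pad_coupler=.006,pad_flange=.006,pad_cap=.006)
def look(name,png=None,names=Z,cols=("red","blue","green","black")):
    c=bot.read_camera(name)
    if png: save(c,png,None,1.2)
    for n in names:
        for m in bot.mark_of(n,c)[:4]: 
            if m["score"]>.3: print(n,round(m["score"],2),np.round(m["at"],1),px2w(c,m["at"],Z[n]).round(4)[:2])
    for k in cols:
        for b in blobs(c,k):
            p=pose(c,b,.006); print(k,*p)
    return c
def tool():
    from scipy.spatial.transform import Rotation as Ro
    s=bot.get_state(); R=Ro.from_quat(s["orientation"]).as_matrix(); a=np.arctan2(R[1,0],R[0,0])
    return s["eef_pos"],a,s
def go(x,y,z,adeg=None):
    p,a,s=tool(); d=np.array([x,y,z])-p
    t=0 if adeg is None else (np.degrees(a)-adeg+90)%180-90
    print("row",[round(float(v),4) for v in (d[0]*np.cos(a)+d[1]*np.sin(a), d[0]*np.sin(a)-d[1]*np.cos(a), -d[2])],"wz",round(np.radians(t),3),"| tcp",p.round(4),"a",round(np.degrees(a),2),"t",s["time"],"q1,q7",s["joints"][[0,6]].round(2))
E
python3 - <<'E'
from h import *
look("wrist","w1.png"); go(.48,0,.26)
E
```

```text
time: 2.75
eef_pos: [0.4797, -0.0005, 0.2605]
orientation: [0.998, 0.07, -0.0, 0.0]
ft_force: [0.0, -0.1, 0.9]
grip_width: 0.0942
finger_force: 0.0
valve_mid 0.6 [323.4 176. ] [ 0.4789 -0.0898]
valve_mid 0.56 [173.4 102.7] [0.5396 0.0985]
coupler_mid 0.71 [ 13.5 193.1] [0.4032 0.2869]
flange_mid 0.75 [ 11.4 195.3] [0.4    0.2896]
cap_mid 0.96 [316.2 285.5] [ 0.332  -0.1088]
cap_mid 0.78 [184.9 192.5] [0.4339 0.0756]
cap_mid 0.58 [250.9 270.2] [ 0.3417 -0.0201]
pad_valve 0.68 [364.3  21.4] [ 0.6606 -0.1072]
pad_coupler 0.62 [467.8 247.7] [ 0.407  -0.3034]
pad_flange 0.84 [ 13.5 195. ] [0.3959 0.2963]
pad_cap 0.81 [327.1 175.9] [ 0.4767 -0.0989]
red [0.6475 0.1068] 5.800000000000011 [14. 14.] (178, 5) 130
red [ 0.6518 -0.107 ] 176.5 [74. 42.] (362, 29) 1814
red [0.5412 0.1122] 59.0 [67. 15.] (165, 100) 521
blue [ 0.4741 -0.091 ] 26.30000000000001 [51. 50.] (320, 177) 1216
blue [0.4259 0.0838] 166.6 [52. 51.] (180, 194) 1206
blue [ 0.3315 -0.0219] 96.5 [53. 45.] (251, 272) 915
blue [ 0.3359 -0.11  ] 90.0 [52. 31.] (315, 277) 513
green [0.5866 0.2886] 179.1 [80. 50.] (17, 38) 1973
green [0.3997 0.2889] 179.1 [82. 60.] (19, 192) 2187
black [0.6206 0.0968] 97.9 [25.  5.] (184, 31) 83
black [ 0.6027 -0.2928] 14.0 [43. 25.] (504, 96) 413
black [ 0.2626 -0.0549] 100.6 [1046.  323.] (268, 317) 19374
row [-0.0001, 0.0006, 0.0005] wz 0.0 | tcp [0.48   0.0006 0.2605] a 8.13 t 3.2 q1,q7 [ 0.02 -1.53]
```

View pics/w1.png

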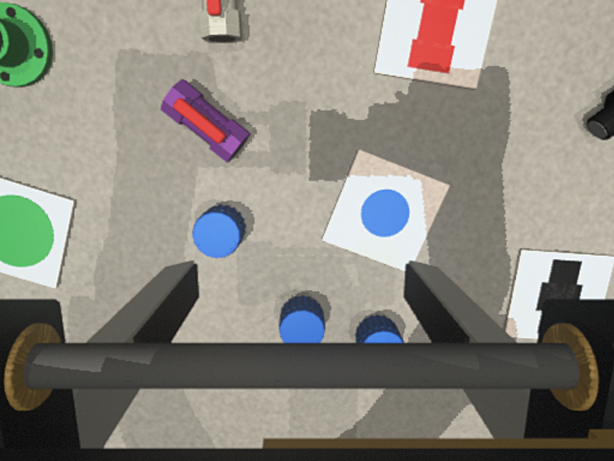

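The wrist view shows the purple valve at (171,100), the leftmost cap at (182,193), the blue disc tile at (321,177), and the steel valve at the top edge at (183,12). I move 0.1 m ahead to measure the valve and its tile.

```bash
python3 -m pendant '0.099 0.014 0 0 0 0;0.099 0.014 0 0 0 0;0.099 0.014 0 0 0 0;0.099 0.014 0 0 0 0'
python3 - <<'E'
from h import *
c=look("wrist","w2.png",["valve_mid","pad_valve","flange_mid"],("blue",))
for b in blobs(c,"red"): print("red@6",*pose(c,b,.006),"@50",*pose(c,b,.05)[:3])
for b in blobs(c,"white"): print("white",*pose(c,b,.006))
for r in bot.regions_of("valve_mid",c)[:3]: print(r["score"],pose(c,r["pixels"],.02))
go(.66,.1,.1)
E
```

```text
time: 3.7
eef_pos: [0.5789, 0.0007, 0.2601]
orientation: [0.997, 0.071, -0.001, -0.0]
ft_force: [-0.4, 0.1, 0.6]
grip_width: 0.0941
finger_force: 0.0
valve_mid 0.88 [166.1 186. ] [0.5386 0.0997]
valve_mid 0.69 [174.4  82.3] [0.6609 0.1007]
pad_valve 0.76 [350.2 109.3] [ 0.6606 -0.1095]
flange_mid 0.85 [  4.3 120.8] [0.5891 0.2974]
blue [ 0.4741 -0.0911] 32.400000000000006 [51. 50.] (307, 249) 1041
blue [0.4226 0.0832] 162.8 [61. 51.] (174, 267) 1186
blue [ 0.3235 -0.0225] 3.0 [60. 53.] (241, 340) 1048
blue [ 0.3237 -0.1124] 30.599999999999994 [68. 53.] (303, 348) 1094
red@6 [0.6601 0.1107] 9.800000000000011 [67. 14.] (169, 82) 523 @50 [0.6584 0.1005] 9.800000000000011 [60. 13.]
red@6 [ 0.6635 -0.1069] 179.4 [98. 44.] (348, 106) 2137 @50 [ 0.6614 -0.095 ] 179.4 [88. 39.]
red@6 [0.531  0.1121] 58.8 [67. 15.] (159, 187) 447 @50 [0.5424 0.1017] 58.8 [60. 13.]
white [0.6184 0.0117] 98.1 [716. 391.] (246, 125) 105545
white [0.4363 0.2709] 68.8 [102.  35.] (34, 239) 882
white [0.4016 0.1122] 173.8 [28. 20.] (151, 278) 144
white [ 0.4528 -0.273 ] 92.3 [36. 12.] (436, 281) 158
white [0.2977 0.0617] 101.0 [302.  90.] (181, 348) 7304
white [ 0.324  -0.2457] 105.8 [48. 24.] (394, 359) 303
0.66 (array([0.5423, 0.1038]), np.float64(58.9), array([97., 41.]), (163, 181), 1881)
0.65 (array([0.6599, 0.1016]), np.float64(9.699999999999989), array([98., 42.]), (174, 83), 2297)
row [0.0939, -0.0869, 0.1609] wz 0.0 | tcp [0.5794 0.0007 0.2609] a 8.13 t 3.95 q1,q7 [ 0.01 -1.53]
```

View pics/w2.png

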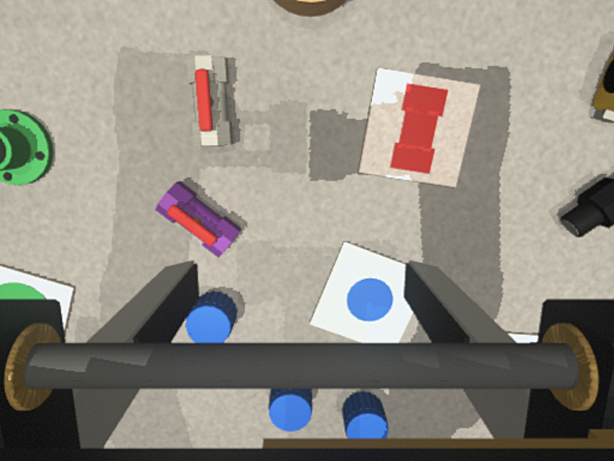

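Valve: handle centre (0.658, 0.1005), yaw 9.8°, and the handle's 60 mm apparent length fits. Its tile is at (0.6635, -0.107), yaw 179.4°. The red handle shows at picture pixel (169,82) and the silhouette at (348,106). Now I grasp the valve.

```bash
python3 -m pendant '0.0923 -0.0876 0.1 0 0 -0.029;0.0923 -0.0876 0.1 0 0 -0.029;0.0923 -0.0876 0.1 0 0 -0.029;0.0923 -0.0876 0.17 0 0 -0.029;0.0923 -0.0876 0.21 0 0 -0.029;0.0923 -0.0876 0.24 0 0 -0.029;0.0923 -0.0876 0.255 0 0 -0.029;0.0923 -0.0876 0.255 0 0 -0.029;0.0923 -0.0876 0.255 0 0 -0.029'
python3 -c "
from h import *
go(.6584,.1005,.006,9.8)"
```

```text
time: 5.08
eef_pos: [0.6603, 0.1007, 0.0072]
orientation: [0.996, 0.085, 0.001, -0.0]
ft_force: [0.3, 0.0, 0.2]
grip_width: 0.094
finger_force: 0.0
row [-0.0019, -0.0001, 0.0012] wz -0.0 | tcp [0.6603 0.1007 0.0072] a 9.78 t 5.075 q1,q7 [-0.15 -1.68]
```

```bash
python3 -m pendant '-0.0015 0 0 0 0 0;-0.0015 0 0 0 0 0;-0.0015 0 0 0 0 0' && python3 -m pendant '0 0 0 0 0 0;0 0 0 0 0 0;0 0 0 0 0 0;0 0 0 0 0 0;0 0 0 0 0 0;0 0 0 0 0 0' -1 30 && python3 -m pendant '0 0 -0.04 0 0 0;0 0 -0.08 0 0 0;0 0 -0.1 0 0 0;0 0 -0.1 0 0 0'
python3 -c "
from h import *
go(.6635,-.1069,.1,-0.6)"
```

```text
time: 5.45
eef_pos: [0.6578, 0.1002, 0.0059]
orientation: [0.996, 0.085, 0.0, -0.0]
ft_force: [-0.5, 0.8, -0.5]
grip_width: 0.094
finger_force: 0.0
time: 6.2
eef_pos: [0.6575, 0.1002, 0.0055]
orientation: [0.996, 0.085, -0.0, 0.0]
ft_force: [0.0, 0.4, -0.8]
grip_width: 0.0373
finger_force: 0.0
time: 6.7
eef_pos: [0.6584, 0.1004, 0.1067]
orientation: [0.996, 0.085, 0.001, -0.0]
ft_force: [0.2, -0.1, -1.2]
grip_width: 0.0006
finger_force: 0.0
row [-0.0302, 0.2051, 0.0067] wz 0.181 | tcp [0.6584 0.1004 0.1067] a 9.78 t 6.7 q1,q7 [-0.14 -1.67]
```

The fingers had not reached the barrel before the lift, because they close at about 76 mm/s. I look again, raised and reopened.

```bash
python3 -m pendant '-0.05 0 -0.08 0 0 0;-0.05 0 -0.14 0 0 0;-0.05 0 -0.14 0 0 0;-0.05 0 -0.14 0 0 0;-0.05 0 -0.14 0 0 0' 0.3
python3 - <<'E'
from h import *
c=look("wrist","w3.png",["valve_mid"],())
for b in blobs(c,"red"): print("red@6",*pose(c,b,.006),"@50",*pose(c,b,.05)[:3])
for r in bot.regions_of("valve_mid",c)[:3]: print(r["score"],pose(c,r["pixels"],.02))
go(.6584,.1005,.006,9.8)
E
```

```text
time: 7.32
eef_pos: [0.6072, 0.0915, 0.2431]
orientation: [0.996, 0.085, -0.002, 0.0]
ft_force: [-0.3, -0.4, 0.2]
grip_width: 0.0474
finger_force: 0.0
valve_mid 0.63 [250.6 121.7] [0.6576 0.1005]
valve_mid 0.57 [231.4 217.5] [0.5427 0.104 ]
red@6 [0.6574 0.1013] 9.900000000000006 [67. 12.] (249, 121) 460 @50 [0.6589 0.1014] 9.900000000000006 [60. 11.]
red@6 [ 0.6635 -0.1066] 179.6 [98. 43.] (422, 145) 2134 @50 [ 0.6643 -0.0844] 179.6 [88. 39.]
red@6 [0.5273 0.1025] 58.8 [67. 15.] (231, 224) 453 @50 [0.5426 0.1025] 58.8 [60. 13.]
0.86 (array([0.5411, 0.1015]), np.float64(57.7), array([100.,  42.]), (233, 217), 1984)
0.82 (array([0.6581, 0.1018]), np.float64(10.0), array([98., 40.]), (249, 120), 2251)
row [0.0518, -0.0001, 0.2373] wz -0.0 | tcp [0.6074 0.0916 0.2433] a 9.79 t 7.475 q1,q7 [-0.13 -1.65]
```

View pics/w3.png

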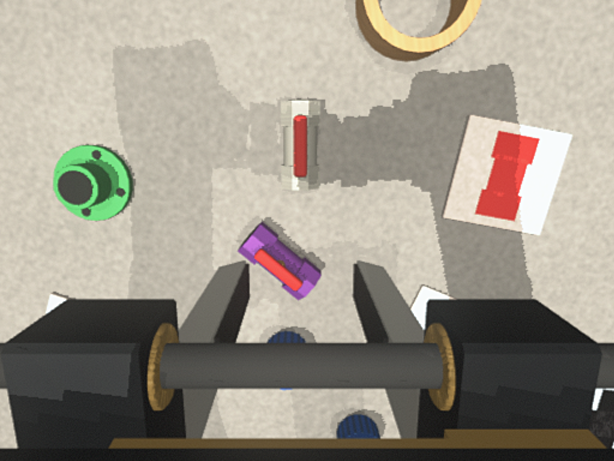

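The valve lies undisturbed, upright at picture pixel (249,121). I grasp it again with enough closing time.

```bash
python3 -m pendant '0.052 -0.0008 0.06 0 0 0;0.052 -0.0008 0.12 0 0 0;0.052 -0.0008 0.17 0 0 0;0.052 -0.0008 0.21 0 0 0;0.052 -0.0008 0.237 0 0 0;0.052 -0.0008 0.237 0 0 0;0.052 -0.0008 0.237 0 0 0' && python3 -m pendant '0 0 0 0 0 0;0 0 0 0 0 0;0 0 0 0 0 0;0 0 0 0 0 0;0 0 0 0 0 0;0 0 0 0 0 0;0 0 0 0 0 0;0 0 0 0 0 0' -1 30
python3 -c "
from h import *
go(.6635,-.1067,.1,-0.5)"
```

```text
time: 8.35
eef_pos: [0.6599, 0.1015, 0.009]
orientation: [0.996, 0.085, 0.0, -0.0]
ft_force: [-0.1, 0.1, 0.4]
grip_width: 0.0613
finger_force: 0.0
time: 9.35
eef_pos: [0.6597, 0.1014, 0.0091]
orientation: [0.996, 0.085, 0.0, -0.0]
ft_force: [-1.3, -0.2, 5.0]
grip_width: 0.0316
finger_force: 30.0
row [-0.0316, 0.2057, -0.0909] wz 0.179 | tcp [0.6597 0.1014 0.0091] a 9.78 t 9.35 q1,q7 [-0.15 -1.68]
```

```bash
python3 -m pendant '0 0 -0.04 0 0 0;0 0 -0.08 0 0 0;-0.0306 0.2059 -0.09 0 0 0.179;-0.0306 0.2059 -0.09 0 0 0.179;-0.0306 0.2059 -0.09 0 0 0.179;-0.0306 0.2059 -0.09 0 0 0.179;-0.0306 0.2059 -0.09 0 0 0.179;-0.0306 0.2059 -0.09 0 0 0.179;-0.0306 0.2059 -0.05 0 0 0.179;-0.0306 0.2059 -0.03 0 0 0.179;-0.0306 0.2059 -0.03 0 0 0.179;-0.0306 0.2059 -0.03 0 0 0.179'
python3 -c "
from h import *
go(.6645,-.1067,.016,-0.5)"
```

```text
time: 10.85
eef_pos: [0.6652, -0.1061, 0.0394]
orientation: [1.0, -0.004, 0.001, -0.0]
ft_force: [-0.2, -0.0, -1.4]
grip_width: 0.0313
finger_force: 30.0
row [-0.0007, 0.0006, 0.0234] wz 0.001 | tcp [ 0.6652 -0.1061  0.0394] a -0.42 t 10.85 q1,q7 [ 0.15 -1.52]
```

```bash
python3 -m pendant '-0.0007 0.0006 0.015 0 0 0;-0.0007 0.0006 0.0225 0 0 0;-0.0007 0.0006 0.0235 0 0 0;-0.0007 0.0006 0.0235 0 0 0' && python3 -m pendant '0 0 0 0 0 0;0 0 0 0 0 0;0 0 0 0 0 0;0 0 0 0 0 0' 0.4 && python3 -m pendant '0 0 -0.05 0 0 0;0 0 -0.1 0 0 0;0 0.1 -0.16 0 0 0;-0.06 0.12 -0.22 0 0 0;-0.06 0.12 -0.24 0 0 0;-0.06 0.12 -0.24 0 0 0;-0.06 0.12 -0.24 0 0 0'
python3 - <<'E'
from h import *
c=look("wrist","w4.png",["coupler_mid","valve_mid","pad_coupler","pad_valve"],())
for b in blobs(c,"red"): print("red@6",*pose(c,b,.006),"@50",*pose(c,b,.05)[:3])
for b in blobs(c,"black"): print("black@6",*pose(c,b,.006),"@25",*pose(c,b,.025)[:3])
for r in bot.regions_of("coupler_mid",c)[:3]: print(r["score"],pose(c,r["pixels"],.02))
go(.62,-.31,.1,135)
E
```

```text
time: 11.35
eef_pos: [0.6635, -0.1074, 0.0149]
orientation: [1.0, -0.004, -0.0, -0.0]
ft_force: [-0.4, -0.5, -2.0]
grip_width: 0.031
finger_force: 30.0
time: 11.85
eef_pos: [0.6636, -0.1074, 0.0152]
orientation: [1.0, -0.004, 0.0, 0.0]
ft_force: [0.2, 0.2, 0.5]
grip_width: 0.0647
finger_force: 0.0
time: 12.72
eef_pos: [0.6027, -0.2271, 0.2557]
orientation: [1.0, -0.005, 0.001, 0.0]
ft_force: [0.6, -0.2, -0.2]
grip_width: 0.0662
finger_force: 0.0
coupler_mid 0.91 [318.7 152.5] [ 0.6177 -0.3087]
valve_mid 0.86 [146.5 118.7] [ 0.6593 -0.1071]
pad_valve 0.75 [153.2 119.6] [ 0.6578 -0.1095]
red@6 [ 0.6616 -0.0927] 179.2 [67. 14.] (139, 116) 491 @50 [ 0.6621 -0.1066] 179.2 [61. 12.]
black@6 [ 0.746  -0.2793] 172.2 [48.  3.] (294, 40) 98 @25 [ 0.7425 -0.277 ] 172.2 [46.  3.]
black@6 [ 0.6198 -0.3141] 135.6 [89. 45.] (321, 149) 1692 @25 [ 0.6219 -0.3102] 135.6 [85. 43.]
black@6 [ 0.4151 -0.4461] 78.6 [535. 188.] (411, 297) 14517 @25 [ 0.4262 -0.4364] 78.6 [512. 179.]
black@6 [0.5161 0.0762] 137.1 [33. 10.] (18, 231) 146 @25 [0.5228 0.0627] 137.1 [31. 10.]
black@6 [ 0.3572 -0.0444] 78.1 [755. 241.] (120, 336) 15332 @25 [ 0.3709 -0.0525] 78.1 [721. 230.]
black@6 [ 0.371 -0.303] 90.7 [35. 16.] (306, 327) 181 @25 [ 0.3842 -0.2997] 90.7 [33. 15.]
0.73 (array([ 0.6182, -0.3083]), np.float64(136.3), array([92., 41.]), (318, 151), 2022)
row [0.0181, 0.0845, 0.1533] wz 0.779 | tcp [ 0.6025 -0.2254  0.2533] a -0.36 t 13.025 q1,q7 [ 0.37 -1.31]
```

View pics/w4.png

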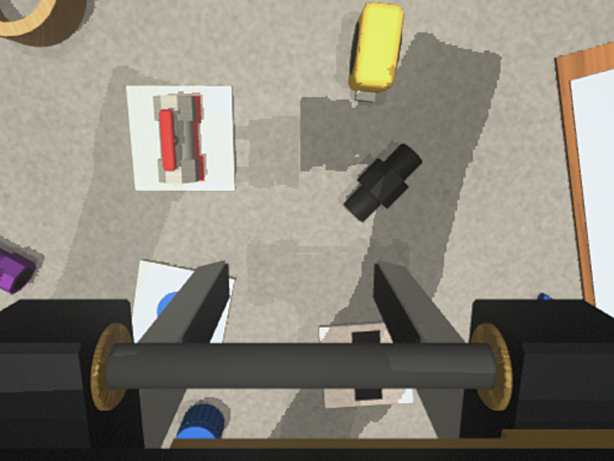

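The valve lies on its tile: handle centre (0.662, -0.107) against tile (0.6635, -0.107). The coupler is at picture pixel (320,150), yaw about 136°. I turn the tool to face it and look at it together with its tile.

```bash
python3 -m pendant '-0.083 -0.025 0 0 0 0.765;-0.083 -0.025 0 0 0 0.765;-0.083 -0.025 0 0 0 0.765;-0.083 -0.025 0 0 0 0.765;-0.083 -0.025 0 0 0 0.765;-0.083 -0.025 0 0 0 0.765;-0.083 -0.025 0 0 0 0.765'
python3 - <<'E'
from h import *
c=look("wrist","w5.png",["coupler_mid","pad_coupler"],())
for b in blobs(c,"black"): print("black@6",*pose(c,b,.006),"@20",*pose(c,b,.02)[:3])
for n in ["coupler_mid","pad_coupler"]:
  for r in bot.regions_of(n,c)[:2]: print(n,r["score"],pose(c,r["pixels"],.02 if n[0]=="c" else .006))
go(.62,-.31,.1,135)
E
```

```text
time: 13.9
eef_pos: [0.5198, -0.2011, 0.2547]
orientation: [0.927, -0.376, -0.0, -0.0]
ft_force: [-0.5, 0.7, -0.4]
grip_width: 0.0658
finger_force: 0.0
coupler_mid 0.62 [258.3  33.8] [ 0.6189 -0.3104]
coupler_mid 0.47 [370.1 176.1] [ 0.4089 -0.2965]
pad_coupler 0.86 [370.9 175.1] [ 0.4039 -0.2997]
black@6 [ 0.6187 -0.3094] 136.2 [87. 41.] (257, 37) 2204 @20 [ 0.6169 -0.3073] 136.2 [84. 39.]
black@6 [ 0.406  -0.3002] 4.300000000000011 [95. 42.] (370, 173) 1678 @20 [ 0.4112 -0.2984] 4.300000000000011 [92. 40.]
black@6 [ 0.1997 -0.2555] 22.19999999999999 [300. 187.] (441, 301) 12768 @20 [ 0.2117 -0.2552] 22.19999999999999 [290. 181.]
black@6 [0.4786 0.0941] 35.099999999999994 [707. 257.] (117, 329) 18185 @20 [0.4815 0.0829] 35.099999999999994 [684. 249.]
coupler_mid 0.62 (array([ 0.6167, -0.3063]), np.float64(136.7), array([86., 42.]), (256, 37), 2390)
pad_coupler 0.68 (array([ 0.4085, -0.3013]), np.float64(32.5), array([121., 119.]), (369, 171), 6846)
row [0.1477, 0.0078, 0.155] wz 0.012 | tcp [ 0.5197 -0.2013  0.255 ] a -44.29 t 14.15 q1,q7 [ 0.25 -1.97]
```

View pics/w5.png

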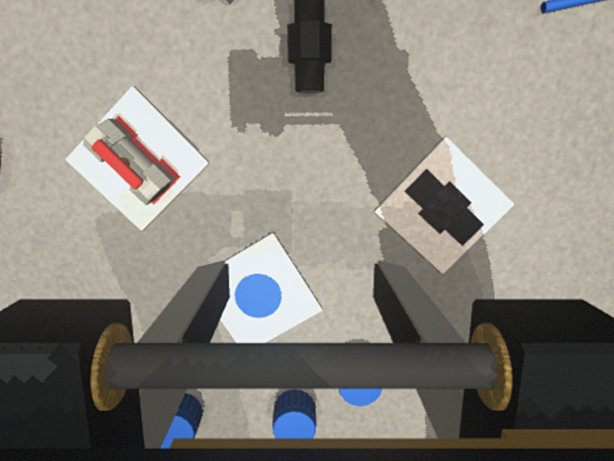

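The coupler is cut by the upper edge at (257,37); its tile is at (370,173), yaw about 4°. I move closer for a clean fix.

```bash
python3 -m pendant '0.087 0.009 0.05 0 0 -0.008;0.087 0.009 0.05 0 0 -0.008;0.087 0.009 0.05 0 0 -0.008;0.087 0.009 0.05 0 0 -0.008'
python3 - <<'E'
from h import *
c=look("wrist","w6.png",["coupler_mid","pad_coupler"],())
for b in blobs(c,"black"): print("black@6",*pose(c,b,.006),"@20",*pose(c,b,.02)[:3])
for n in ["coupler_mid"]:
  for r in bot.regions_of(n,c)[:2]: print(n,r["score"],pose(c,r["pixels"],.02 if n[0]=="c" else .006),r["box"])
go(.619,-.3095,.006,136.2)
E
```

```text
time: 14.65
eef_pos: [0.5755, -0.2677, 0.2051]
orientation: [0.928, -0.373, -0.0, -0.0]
ft_force: [-0.5, 0.2, 0.1]
grip_width: 0.0659
finger_force: 0.0
coupler_mid 0.65 [252.5 117.3] [ 0.6153 -0.3096]
pad_coupler 0.94 [371.6 255. ] [ 0.4046 -0.301 ]
black@6 [ 0.6221 -0.3121] 136.5 [90. 42.] (249, 110) 2110 @20 [ 0.6221 -0.3122] 136.5 [86. 41.]
black@6 [ 0.308  -0.3215] 18.0 [283. 160.] (435, 296) 14003 @20 [ 0.3197 -0.3212] 18.0 [272. 155.]
black@6 [ 0.5394 -0.0148] 35.69999999999999 [628. 233.] (121, 329) 17646 @20 [ 0.5424 -0.0259] 35.69999999999999 [605. 224.]
coupler_mid 0.7 (array([ 0.6185, -0.3088]), np.float64(135.7), array([91., 39.]), (249, 115), 2607) [249.3, 115.3, 40.2, 86.0]
row [0.0601, 0.0004, 0.2001] wz 0.0 | tcp [ 0.5758 -0.2676  0.2061] a -43.79 t 14.85 q1,q7 [ 0.33 -1.88]
```

```bash
python3 -m pendant '0.06 0.0005 0.05 0 0 0;0.06 0.0005 0.1 0 0 0;0.06 0.0005 0.15 0 0 0;0.06 0.0005 0.185 0 0 0;0.06 0.0005 0.2 0 0 0;0.06 0.0005 0.2 0 0 0;0.06 0.0005 0.2 0 0 0' && python3 -m pendant '0 0 0 0 0 0;0 0 0 0 0 0;0 0 0 0 0 0;0 0 0 0 0 0;0 0 0 0 0 0;0 0 0 0 0 0;0 0 0 0 0 0;0 0 0 0 0 0' -1 20
python3 -c "
from h import *
go(.406,-.3005,.1,4.3)"
```

```text
time: 15.72
eef_pos: [0.6201, -0.3109, 0.0071]
orientation: [0.928, -0.373, 0.002, 0.0]
ft_force: [0.5, 0.8, 0.5]
grip_width: 0.066
finger_force: 0.0
time: 16.73
eef_pos: [0.619, -0.3103, 0.0055]
orientation: [0.928, -0.373, 0.0, -0.0]
ft_force: [-0.6, 1.1, 5.5]
grip_width: 0.0402
finger_force: 20.0
row [-0.1604, 0.1405, -0.0945] wz -0.84 | tcp [ 0.619  -0.3103  0.0055] a -43.84 t 16.725 q1,q7 [ 0.38 -1.84]
```

```bash
python3 -m pendant '0 0 -0.05 0 0 0;0 0 -0.1 0 0 0;-0.201 0.179 -0.155 0 0 -0.84;-0.201 0.179 -0.155 0 0 -0.84;-0.201 0.179 -0.155 0 0 -0.84;-0.201 0.179 -0.155 0 0 -0.84;-0.201 0.179 -0.155 0 0 -0.84;-0.201 0.179 -0.155 0 0 -0.84;-0.201 0.179 -0.155 0 0 -0.84;-0.201 0.179 -0.155 0 0 -0.84'
python3 - <<'E'
from h import *
c=look("wrist","w7.png",["pad_coupler","coupler_mid"],())
for b in blobs(c,"black"): print("black@6",*pose(c,b,.006))
for r in bot.regions_of("pad_coupler",c)[:2]: print(r["score"],pose(c,r["pixels"],.006))
go(.406,-.3005,.012,4.3)
E
```

```text
time: 17.98
eef_pos: [0.3511, -0.3, 0.1596]
orientation: [0.999, 0.038, 0.0, -0.0]
ft_force: [-0.5, 0.7, -1.0]
grip_width: 0.0394
finger_force: 20.0
pad_coupler 0.87 [257.8 124. ] [ 0.4035 -0.3026]
coupler_mid 0.66 [247.  244.6] [ 0.2877 -0.301 ]
black@6 [ 0.3943 -0.3054] 166.8 [59. 35.] (259, 133) 1697
black@6 [ 0.2854 -0.3051] 4.699999999999989 [152. 128.] (250, 240) 10854
black@6 [ 0.1712 -0.2002] 82.8 [509. 190.] (145, 331) 16880
black@6 [ 0.2243 -0.48  ] 72.9 [168. 145.] (409, 306) 13195
black@6 [ 0.1866 -0.3124] 94.9 [51. 14.] (250, 327) 375
0.68 (array([ 0.4112, -0.3006]), np.float64(85.4), array([122., 112.]), (256, 114), 11513)
row [0.0555, 0.0048, 0.1477] wz 0.001 | tcp [ 0.3503 -0.2999  0.1597] a 4.33 t 18.175 q1,q7 [ 0.77 -0.98]
```

View pics/w7.png

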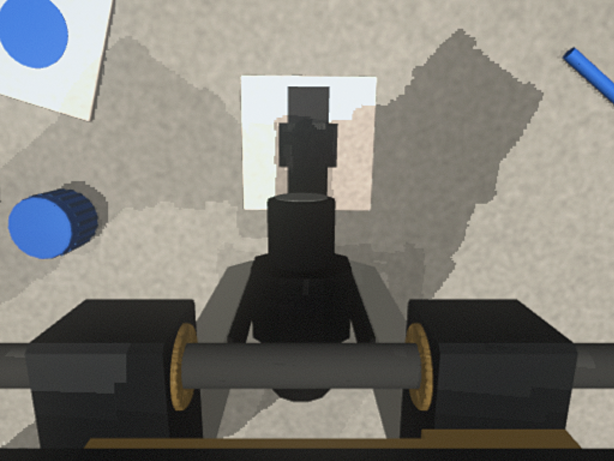

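The picture shows the coupler hanging between the fingers and the tile ahead of it. The tile corners in the picture are at (241,75), (377,77), (373,210) and (244,210) ÷1.2, and the silhouette nut spans rows 124-166 ÷1.2.

Run:
```python
from h import *
c=bot.read_camera("wrist")
P=[px2w(c,np.array(p)/1.2,.006)[:2] for p in [(241,75),(377,77),(373,210),(244,210)]]
print(np.round(P,4),np.mean(P,0), [np.linalg.norm(P[i]-P[i-1]).round(4) for i in range(4)])
for i,j in((3,0),(2,1),(1,0),(2,3)): d=P[j]-P[i];print(np.degrees(np.arctan2(d[1],d[0])))
print(np.mean([px2w(c,np.array(p)/1.2,.006)[:2] for p in [(278,124),(338,125),(338,166),(279,166)]],0), px2w(c,np.array((308,86.5))/1.2,.006))
```

```text
[[ 0.4532 -0.2467]
 [ 0.4596 -0.3492]
 [ 0.3578 -0.358 ]
 [ 0.3499 -0.2535]] [ 0.40512041 -0.30183821] [np.float64(0.1036), np.float64(0.1028), np.float64(0.1021), np.float64(0.1048)]
3.7835494283063964
4.889529128590592
93.51775658373215
94.3238119761958
[ 0.40503796 -0.30145417] [ 0.44882731 -0.29777433  0.006     ]
```

```bash
python3 -m pendant '0.055 0.005 0.03 0 0 0;0.055 0.005 0.08 0 0 0;0.055 0.005 0.11 0 0 0;0.055 0.005 0.13 0 0 0;0.055 0.005 0.142 0 0 0;0.055 0.005 0.147 0 0 0;0.055 0.005 0.147 0 0 0;0.055 0.005 0.147 0 0 0'
python3 -c "
from h import *
go(.4055,-.301,.0125,4.2)"
```

```text
time: 19.23
eef_pos: [0.4054, -0.3014, 0.0137]
orientation: [0.999, 0.037, 0.001, 0.0]
ft_force: [-1.0, -0.9, -0.9]
grip_width: 0.0396
finger_force: 20.0
row [0.0002, -0.0004, 0.0012] wz 0.001 | tcp [ 0.4054 -0.3014  0.0137] a 4.28 t 19.225 q1,q7 [ 0.65 -1.1 ]
```

```bash
python3 -m pendant '0 0 0.0012 0 0 0;0 0 0.0012 0 0 0;0 0 0.0012 0 0 0' && python3 -m pendant '0 0 0 0 0 0;0 0 0 0 0 0;0 0 0 0 0 0;0 0 0 0 0 0' 0.4 && python3 -m pendant '0 0 -0.05 0 0 0;0 0 -0.1 0 0 0;-0.03 0 -0.16 0 0 0;-0.03 0 -0.22 0 0 0;-0.03 0 -0.22 0 0 0;-0.03 0 -0.22 0 0 0'
python3 - <<'E'
from h import *
c=look("wrist","w8.png",["coupler_mid","pad_coupler"],())
for b in blobs(c,"black"): print("black@20",*pose(c,b,.026))
for r in bot.regions_of("coupler_mid",c)[:2]: print(r["score"],pose(c,r["pixels"],.026))
go(.45,.2,.26,4.3)
E
```

```text
time: 19.6
eef_pos: [0.4049, -0.3011, 0.0119]
orientation: [0.999, 0.037, 0.0, 0.0]
ft_force: [-0.0, 0.2, -0.2]
grip_width: 0.0399
finger_force: 20.0
time: 20.1
eef_pos: [0.4049, -0.3011, 0.0118]
orientation: [0.999, 0.037, 0.0, 0.0]
ft_force: [-0.1, 0.4, 0.1]
grip_width: 0.066
finger_force: 0.0
time: 20.85
eef_pos: [0.3746, -0.3031, 0.2316]
orientation: [0.999, 0.037, -0.0, 0.0]
ft_force: [0.2, 0.3, -0.5]
grip_width: 0.0657
finger_force: 0.0
coupler_mid 0.79 [249.9 146.7] [ 0.3992 -0.3003]
pad_coupler 0.89 [252.5 140.9] [ 0.4047 -0.3029]
black@20 [ 0.4085 -0.3045] 7.400000000000006 [84. 37.] (254, 138) 1367
black@20 [ 0.1874 -0.3271] 95.7 [923. 247.] (259, 317) 30322
0.83 (array([ 0.4023, -0.301 ]), np.float64(4.400000000000006), array([93., 40.]), (250, 144), 2303)
row [0.1132, -0.4955, -0.0297] wz 0.0 | tcp [ 0.3743 -0.3026  0.2303] a 4.31 t 21.05 q1,q7 [ 0.78 -0.98]
```

View pics/w8.png

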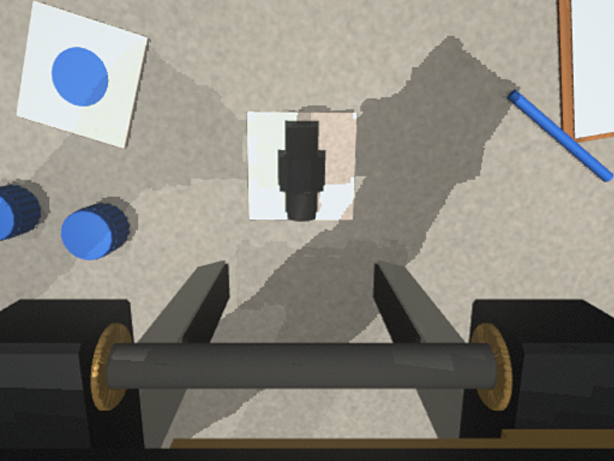

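Run:
```python
from h import *
c=bot.read_camera("wrist"); print(c["position"])
save(c,"w8c.png",(195,85,310,195),5.2)
```

```text
[ 0.43904508 -0.29814716  0.40845946]
```

View pics/w8c.png

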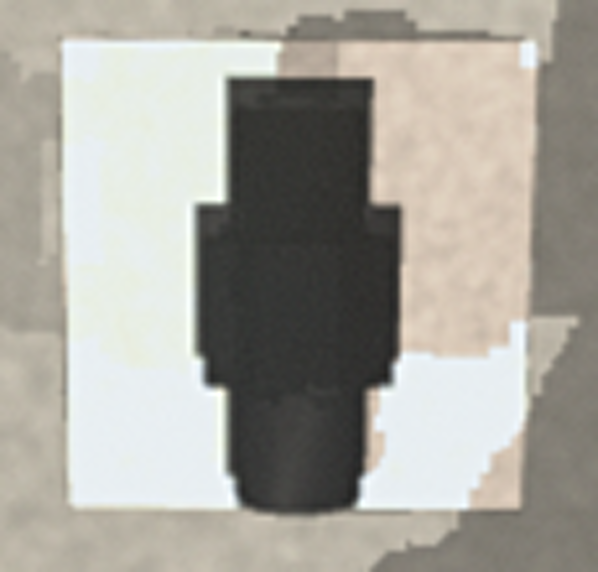

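The crop shows the coupler on its silhouette and parallel to it. The print's front edge is at row 78 and the coupler's front edge at about row 105, with the rear at row 513. I work out the lengthwise offset.

Run:
```python
from h import *
c=bot.read_camera("wrist")
f=lambda r,z,col=300: px2w(c,(195+col/5.2-.5,85+r/5.2-.5),z)[:2].round(4)
print("print front",f(78,.006),"print nut front",f(205,.006),"coupler front top",f(105,.040),f(105,.026),"nut front top",f(240,.046),"rear top",f(513,.040),"nut rear mid",f(387,.046),f(387,.026))
print("tile",[f(r,.006,k) for r,k in((40,62),(40,537),(510,522),(508,70))])
```

```text
print front [ 0.4502 -0.2981] print nut front [ 0.4233 -0.3002] coupler front top [ 0.4441 -0.2985] [ 0.4443 -0.2985] nut front top [ 0.4181 -0.3005] rear top [ 0.3615 -0.3048] nut rear mid [ 0.3888 -0.3027] [ 0.386 -0.303]
tile [array([ 0.4543, -0.2464]), array([ 0.4619, -0.3484]), array([ 0.3589, -0.3559]), array([ 0.3515, -0.2529])]
```

The coupler sits about 3.5 mm short along the tile's x. I mend it: regrasp, lift slightly, shift and release.

```bash
python3 -m pendant '0.03 0 0.06 0 0 0;0.03 0 0.12 0 0 0;0.03 0 0.17 0 0 0;0.03 0 0.205 0 0 0;0.03 0 0.219 0 0 0;0.03 0 0.219 0 0 0;0.03 0 0.219 0 0 0' && python3 -m pendant '0 0 0 0 0 0;0 0 0 0 0 0;0 0 0 0 0 0;0 0 0 0 0 0;0 0 0 0 0 0;0 0 0 0 0 0;0 0 0 0 0 0' -1 20 && python3 -m pendant '0 0 -0.006 0 0 0;0.0037 0 -0.006 0 0 0;0.0037 0 -0.006 0 0 0;0.0037 0 0 0 0 0;0.0037 0 0 0 0 0;0.0037 0 0 0 0 0' && python3 -m pendant '0 0 0 0 0 0;0 0 0 0 0 0;0 0 0 0 0 0;0 0 0 0 0 0' 0.4 && python3 -m pendant '0 0 -0.05 0 0 0;0 0 -0.1 0 0 0;-0.03 0 -0.16 0 0 0;-0.03 0 -0.22 0 0 0;-0.03 0 -0.22 0 0 0;-0.03 0 -0.22 0 0 0'
python3 - <<'E'
from h import *
c=look("wrist","w9.png",["coupler_mid","pad_coupler"],())
for r in bot.regions_of("coupler_mid",c)[:2]: print(r["score"],pose(c,r["pixels"],.026))
save(c,"w9c.png",(195,85,310,195),5.2)
go(.50,.2,.26,4.3)
E
```

```text
time: 22.02
eef_pos: [0.4058, -0.3016, 0.0139]
orientation: [0.999, 0.037, 0.001, 0.001]
ft_force: [-0.2, -0.2, 0.5]
grip_width: 0.0657
finger_force: 0.0
time: 22.9
eef_pos: [0.4051, -0.3013, 0.0133]
orientation: [0.999, 0.037, 0.0, 0.0]
ft_force: [-0.3, -0.4, 5.7]
grip_width: 0.0396
finger_force: 20.0
time: 23.65
eef_pos: [0.4089, -0.3009, 0.0126]
orientation: [0.999, 0.037, 0.0, 0.0]
ft_force: [1.7, -0.1, -0.2]
grip_width: 0.0398
finger_force: 20.0
time: 24.15
eef_pos: [0.4085, -0.3008, 0.0128]
orientation: [0.999, 0.037, -0.0, -0.0]
ft_force: [-0.2, -0.2, -0.0]
grip_width: 0.0654
finger_force: 0.0
time: 24.9
eef_pos: [0.3783, -0.3029, 0.2326]
orientation: [0.999, 0.037, -0.0, 0.0]
ft_force: [-0.3, -0.0, -0.4]
grip_width: 0.0658
finger_force: 0.0
coupler_mid 0.76 [249.4 147.8] [ 0.4015 -0.2996]
0.56 (array([ 0.4061, -0.3008]), np.float64(4.199999999999989), array([93., 39.]), (250, 143), 2251)
row [0.1594, -0.4917, -0.0288] wz 0.0 | tcp [ 0.378  -0.3023  0.2312] a 4.31 t 25.1 q1,q7 [ 0.79 -1.  ]
```

View pics/w9c.png

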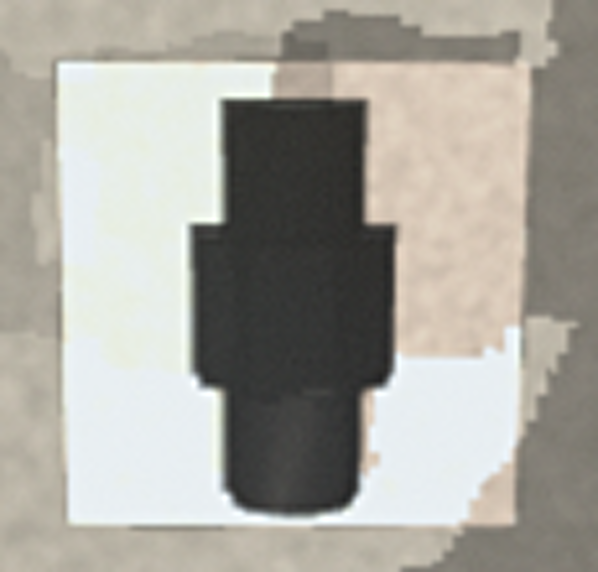

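The coupler now sits centred on its print. Next are the flange and its tile on the left.

```bash
python3 -m pendant '0.115 -0.565 -0.03 0 0 0;0.115 -0.565 -0.03 0 0 0;0.115 -0.565 -0.03 0 0 0;0.115 -0.565 -0.03 0 0 0;0.115 -0.565 -0.03 0 0 0;0.115 -0.565 -0.03 0 0 0;0.115 -0.565 -0.03 0 0 0;0.115 -0.565 -0.03 0 0 0;0.115 -0.565 -0.03 0 0 0;0.115 -0.565 -0.03 0 0 0;0.115 -0.565 -0.03 0 0 0;0.115 -0.565 -0.03 0 0 0;0.115 -0.565 -0.03 0 0 0'
python3 - <<'E'
from h import *
c=look("wrist","w10.png",["flange_mid","pad_flange","cap_mid","pad_cap"],())
for k in("green","blue","black"):
  for b in blobs(c,k): print(k+"@6",*pose(c,b,.006),"@10",*pose(c,b,.01)[:3],"@42",*pose(c,b,.041)[:3])
go(.59,.297,.1,4.3)
E
```

```text
time: 26.72
eef_pos: [0.4514, 0.2669, 0.2626]
orientation: [0.999, 0.036, -0.0, 0.001]
ft_force: [0.7, 0.6, 0.6]
grip_width: 0.0659
finger_force: 0.0
flange_mid 0.87 [231.8  43.3] [0.5881 0.2981]
pad_flange 0.85 [227.2 201.8] [0.398  0.2935]
cap_mid 0.51 [464.7 262.4] [ 0.3423 -0.0223]
green@6 [0.5854 0.2992] 120.2 [83. 82.] (231, 47) 2473 @10 [0.5847 0.2989] 120.2 [82. 81.] @42 [0.5798 0.2969] 120.2 [76. 75.]
green@6 [0.3998 0.2969] 68.4 [78. 78.] (224, 200) 2734 @10 [0.4008 0.2967] 68.4 [77. 77.] @42 [0.4091 0.2949] 68.4 [72. 72.]
blue@6 [0.43   0.0678] 64.9 [64. 51.] (403, 189) 1474 @10 [0.4308 0.0696] 64.9 [64. 51.] @42 [0.4369 0.0842] 64.9 [59. 47.]
blue@6 [ 0.3616 -0.0268] 71.3 [34.  9.] (464, 244) 90 @10 [ 0.363 -0.024] 71.3 [34.  9.] @42 [ 0.374  -0.0028] 71.3 [32.  8.]
black@6 [0.5631 0.1329] 145.2 [28.  6.] (368, 78) 94 @10 [0.5627 0.1342] 145.2 [28.  6.] @42 [0.5593 0.1441] 145.2 [26.  5.]
black@6 [0.3164 0.1452] 61.8 [149.  86.] (332, 266) 1482 @10 [0.3182 0.1464] 61.8 [147.  86.] @42 [0.3324 0.1554] 61.8 [137.  79.]
black@6 [0.1942 0.4246] 83.5 [742. 272.] (125, 331) 16343 @10 [0.1972 0.4232] 83.5 [735. 270.] @42 [0.2201 0.4123] 83.5 [682. 250.]
black@6 [ 0.2688 -0.0351] 17.599999999999994 [210. 186.] (456, 306) 11198 @10 [ 0.2711 -0.0323] 17.599999999999994 [208. 184.] @42 [ 0.2887 -0.0104] 17.599999999999994 [193. 171.]
row [0.1404, -0.0182, 0.163] wz -0.001 | tcp [0.4513 0.2685 0.263 ] a 4.23 t 26.975 q1,q7 [-0.28 -2.3 ]
```

View pics/w10.png

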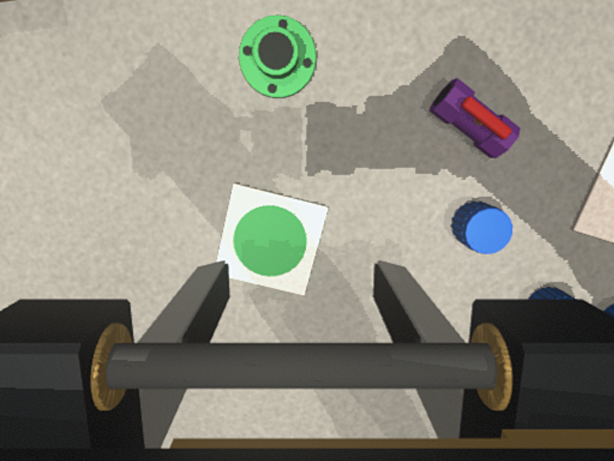

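The flange is at picture pixel (231,47) and its green-disc tile at (224,200). I check the flange centre from its hub bore as well.

Run:
```python
from h import *
c=bot.read_camera("wrist")
m=[b for b in blobs(c,"green")][0]
cn,_=cv2.findContours(m.astype(np.uint8),cv2.RETR_EXTERNAL,cv2.CHAIN_APPROX_NONE); e=cv2.fitEllipse(max(cn,key=len)); print(e, px2w(c,e[0],.006))
hole=np.zeros(m.shape,np.uint8);cv2.drawContours(hole,cn,-1,1,-1);h=(hole>0)&~m
n,l,st,ce=cv2.connectedComponentsWithStats(h.astype(np.uint8));i=1+np.argmax(st[1:,4]);print(ce[i],st[i,4],px2w(c,ce[i],.04))
go(.586,.298,.016,4.2)
```

```text
((232.7150115966797, 46.687808990478516), (62.88634490966797, 67.41334533691406), 175.20494079589844) [0.5868855  0.29975601 0.006     ]
[231.08055556  41.94027778] 720 [0.58598011 0.29974233 0.04      ]
row [0.1366, -0.0193, 0.2469] wz 0.001 | tcp [0.4513 0.2686 0.2629] a 4.25 t 27.025 q1,q7 [-0.28 -2.3 ]
```

```bash
python3 -m pendant '0.137 -0.021 0.05 0 0 0;0.137 -0.021 0.1 0 0 0;0.137 -0.021 0.13 0 0 0;0.137 -0.021 0.17 0 0 0;0.137 -0.021 0.21 0 0 0;0.137 -0.021 0.235 0 0 0;0.137 -0.021 0.246 0 0 0;0.137 -0.021 0.246 0 0 0;0.137 -0.021 0.246 0 0 0' && python3 -m pendant '0 0 0 0 0 0;0 0 0 0 0 0;0 0 0 0 0 0;0 0 0 0 0 0;0 0 0 0 0 0;0 0 0 0 0 0;0 0 0 0 0 0' -1 20
python3 -c "
from h import *
go(.3998,.2968,.1,4.2)"
```

```text
time: 28.15
eef_pos: [0.5871, 0.3008, 0.0181]
orientation: [0.999, 0.037, 0.001, -0.001]
ft_force: [0.0, -0.2, -0.7]
grip_width: 0.0657
finger_force: 0.0
time: 29.02
eef_pos: [0.5865, 0.3002, 0.0173]
orientation: [0.999, 0.037, 0.0, -0.0]
ft_force: [-1.9, -0.8, 5.3]
grip_width: 0.0419
finger_force: 20.0
row [-0.1864, -0.0106, -0.0827] wz 0.001 | tcp [0.5865 0.3002 0.0173] a 4.28 t 29.025 q1,q7 [-0.34 -2.33]
```

```bash
python3 -m pendant '0 0 -0.04 0 0 0;0 0 -0.07 0 0 0;-0.1864 -0.0106 -0.08 0 0 0;-0.1864 -0.0106 -0.08 0 0 0;-0.1864 -0.0106 -0.08 0 0 0;-0.1864 -0.0106 -0.08 0 0 0;-0.1864 -0.0106 -0.05 0 0 0;-0.1864 -0.0106 -0.02 0 0 0;-0.1864 -0.0106 -0.01 0 0 0;-0.1864 -0.0106 -0.01 0 0 0'
python3 -c "
from h import *
go(.3998,.2968,.0235,4.2)"
```

```text
time: 30.28
eef_pos: [0.3997, 0.2968, 0.0263]
orientation: [0.999, 0.037, -0.0, 0.0]
ft_force: [-0.2, -1.1, -1.5]
grip_width: 0.0419
finger_force: 20.0
row [0.0001, -0.0, 0.0028] wz 0.001 | tcp [0.3997 0.2968 0.0263] a 4.27 t 30.275 q1,q7 [-0.53 -2.6 ]
```

```bash
python3 -m pendant '0 0 0.0028 0 0 0;0 0 0.0028 0 0 0;0 0 0.0028 0 0 0' && python3 -m pendant '0 0 0 0 0 0;0 0 0 0 0 0;0 0 0 0 0 0;0 0 0 0 0 0' 0.4 && python3 -m pendant '0 0 -0.05 0 0 0;0 0 -0.1 0 0 0;0 0.06 -0.16 0 0 0;-0.02 0.12 -0.22 0 0 0;-0.02 0.16 -0.23 0 0 0;-0.02 0.16 -0.23 0 0 0;-0.02 0.16 -0.23 0 0 0'
python3 - <<'E'
from h import *
c=look("wrist","w11.png",["flange_mid","pad_flange","cap_mid","pad_cap"],("blue",))
save(c,"w11c.png",(60,60,360,290),2)
for b in blobs(c,"blue"): print("@42",*pose(c,b,.042))
g=blobs(c,"green")
for m in g:
  cn,_=cv2.findContours(m.astype(np.uint8),cv2.RETR_EXTERNAL,cv2.CHAIN_APPROX_NONE); e=cv2.fitEllipse(max(cn,key=len)); print(e, px2w(c,e[0],.012),m.sum())
go(.4365,.08,.1,4.2)
E
```

```text
time: 30.65
eef_pos: [0.3999, 0.297, 0.0245]
orientation: [0.999, 0.037, 0.0, -0.0]
ft_force: [-0.4, -0.0, -2.8]
grip_width: 0.0415
finger_force: 20.0
time: 31.15
eef_pos: [0.3995, 0.2969, 0.024]
orientation: [0.999, 0.037, 0.0, -0.0]
ft_force: [-0.1, -0.2, -0.6]
grip_width: 0.0656
finger_force: 0.0
time: 32.02
eef_pos: [0.3921, 0.1345, 0.2547]
orientation: [0.999, 0.036, 0.001, 0.0]
ft_force: [0.2, 0.4, -0.5]
grip_width: 0.0659
finger_force: 0.0
cap_mid 0.92 [300.4 133.4] [0.4347 0.0789]
cap_mid 0.89 [441.9 225.8] [ 0.3335 -0.1095]
cap_mid 0.84 [372.5 216.5] [ 0.3394 -0.0211]
pad_cap 0.84 [444.7 106.2] [ 0.4782 -0.0925]
blue [ 0.4738 -0.0909] 115.0 [51. 50.] (442, 109) 1422
blue [0.4329 0.074 ] 43.099999999999994 [52. 50.] (302, 134) 1391
blue [ 0.3375 -0.0296] 55.3 [63. 51.] (374, 214) 1417
blue [ 0.327  -0.1197] 63.9 [76. 52.] (442, 227) 1702
@42 [ 0.4723 -0.0715] 115.0 [46. 46.] (442, 109) 1422
@42 [0.4348 0.0795] 43.099999999999994 [47. 46.] (302, 134) 1391
@42 [ 0.3475 -0.0154] 55.3 [57. 47.] (374, 214) 1417
@42 [ 0.3379 -0.0979] 63.9 [69. 48.] (442, 227) 1702
((117.85987091064453, 148.89259338378906), (58.4478645324707, 65.34274291992188), 140.39404296875) [0.39996637 0.29688428 0.012     ] 2035
row [0.0409, 0.0603, 0.1533] wz 0.004 | tcp [0.3911 0.137  0.2533] a 4.42 t 32.275 q1,q7 [-0.03 -2.07]
```

View pics/w11c.png

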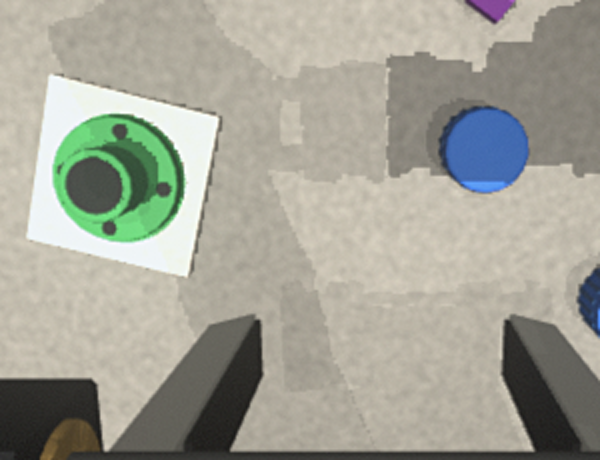

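The flange sits centred on its tile: (0.400, 0.297) against (0.400, 0.297). The leftmost cap is at picture pixel (302,134), giving (0.435, 0.0795). Grasping it now.

```bash
python3 -m pendant '0.0396 0.0607 0.05 0 0 0;0.0396 0.0607 0.1 0 0 0;0.0396 0.0607 0.14 0 0 0;0.0396 0.0607 0.18 0 0 0;0.0396 0.0607 0.22 0 0 0;0.0396 0.0607 0.245 0 0 0;0.0396 0.0607 0.245 0 0 0;0.0396 0.0607 0.245 0 0 0' && python3 -m pendant '0 0 0 0 0 0;0 0 0 0 0 0;0 0 0 0 0 0;0 0 0 0 0 0;0 0 0 0 0 0;0 0 0 0 0 0' -1 15
python3 -c "
from h import *
go(.4741,-.0911,.1,4.2)"
```

```text
time: 33.28
eef_pos: [0.4362, 0.0794, 0.0093]
orientation: [0.999, 0.038, 0.001, -0.001]
ft_force: [-0.2, -0.0, 1.3]
grip_width: 0.0659
finger_force: 0.0
time: 34.02
eef_pos: [0.4363, 0.0784, 0.0098]
orientation: [0.999, 0.037, 0.001, -0.0]
ft_force: [0.2, 0.1, 7.0]
grip_width: 0.0476
finger_force: 15.0
row [0.0251, 0.1718, -0.0902] wz 0.001 | tcp [0.4363 0.0784 0.0098] a 4.27 t 34.025 q1,q7 [-0.13 -2.22]
```

```bash
python3 -m pendant '0 0 -0.04 0 0 0;0 0 -0.08 0 0 0;0.026 0.1718 -0.08 0 0 0;0.026 0.1718 -0.08 0 0 0;0.026 0.1718 -0.08 0 0 0;0.026 0.1718 -0.08 0 0 0;0.026 0.1718 -0.05 0 0 0;0.026 0.1718 -0.02 0 0 0;0.026 0.1718 -0.009 0 0 0;0.026 0.1718 -0.009 0 0 0;0.026 0.1718 -0.009 0 0 0'
python3 -c "
from h import *
go(.475,-.0911,.016,4.2)"
```

```text
time: 35.4
eef_pos: [0.475, -0.0908, 0.0188]
orientation: [0.999, 0.038, 0.001, 0.0]
ft_force: [1.0, 0.3, -1.3]
grip_width: 0.0475
finger_force: 15.0
row [0.0, 0.0003, 0.0028] wz 0.002 | tcp [ 0.475  -0.0908  0.0188] a 4.31 t 35.4 q1,q7 [ 0.31 -1.88]
```

```bash
python3 -m pendant '0 0 0.0028 0 0 0;0 0 0.0028 0 0 0;0 0 0.0028 0 0 0' && python3 -m pendant '0 0 0 0 0 0;0 0 0 0 0 0;0 0 0 0 0 0;0 0 0 0 0 0' 0.4 && python3 -m pendant '0 0 -0.05 0 0 0;0 0 -0.1 0 0 0;-0.01 0 -0.16 0 0 0;-0.01 0 -0.22 0 0 0;-0.01 0 -0.26 0 0 0;-0.01 0 -0.26 0 0 0;-0.01 0 -0.26 0 0 0'
python3 - <<'E'
from h import *
c=look("wrist","w12.png",["cap_mid","pad_cap","valve_mid"],())
for b in blobs(c,"blue"): print("@48",*pose(c,b,.048))
for b in blobs(c,"red"): print("@56",*pose(c,b,.056))
save(c,"w12c.png",None,1.2)
E
```

```text
time: 35.78
eef_pos: [0.4751, -0.0913, 0.0158]
orientation: [0.999, 0.037, 0.001, 0.0]
ft_force: [0.3, 0.2, 4.9]
grip_width: 0.0478
finger_force: 15.0
time: 36.28
eef_pos: [0.4742, -0.0911, 0.0151]
orientation: [0.999, 0.037, -0.0, -0.0]
ft_force: [-0.1, -0.4, -0.3]
grip_width: 0.0656
finger_force: 0.0
time: 37.15
eef_pos: [0.4635, -0.0921, 0.2745]
orientation: [0.999, 0.037, -0.001, 0.0]
ft_force: [0.8, 0.8, -0.9]
grip_width: 0.0658
finger_force: 0.0
cap_mid 0.98 [190.7 246.2] [ 0.3459 -0.0207]
cap_mid 0.74 [257.4 259.1] [ 0.3341 -0.1107]
cap_mid 0.58 [250.2 156.2] [ 0.4717 -0.0908]
valve_mid 0.56 [91.7 88.2] [0.539  0.1028]
@48 [ 0.474  -0.0911] 71.6 [47. 46.] (250, 157) 1218
@48 [ 0.3464 -0.031 ] 164.8 [48. 26.] (195, 254) 531
@48 [ 0.3381 -0.1074] 33.900000000000006 [48. 46.] (255, 264) 1003
@56 [0.541 0.098] 58.9 [60. 13.] (83, 84) 510
```

View pics/w12c.png

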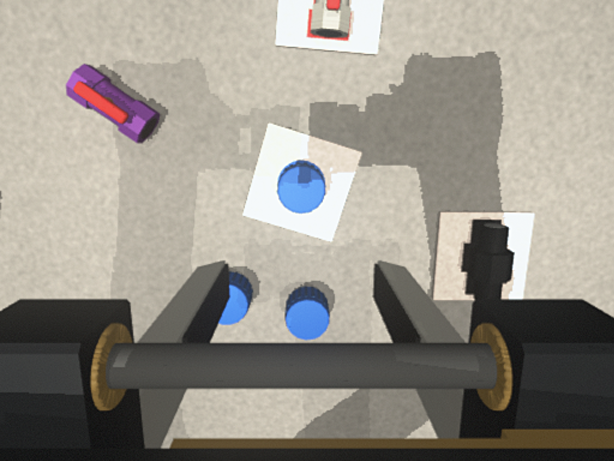

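The cap sits centred on its tile: (0.474, -0.091). I have viewed 15 pictures, one over the limit, so the last check of the valve is by numbers only.

```bash
python3 -m pendant '0.13 0.01 0 0 0 0;0.13 0.01 0 0 0 0;0.13 0.01 0 0 0 0;0.13 0.01 0 0 0 0;0.13 0.01 0 0 0 0'
python3 - <<'E'
from h import *
c=look("wrist",None,["valve_mid","pad_valve"],())
for b in blobs(c,"red"): print("@56",*pose(c,b,.056),"@6",*pose(c,b,.006)[:3])
for r in bot.regions_of("valve_mid",c)[:2]: print(r["score"],pose(c,r["pixels"],.026))
for r in bot.regions_of("pad_valve",c)[:2]: print(r["score"],pose(c,r["pixels"],.006))
print(c["position"],bot.get_state()["time"])
E
```

```text
time: 37.98
eef_pos: [0.5932, -0.0923, 0.2751]
orientation: [0.999, 0.037, -0.001, 0.0]
ft_force: [-0.1, -0.3, 0.9]
grip_width: 0.066
finger_force: 0.0
valve_mid 0.69 [266.6 110.9] [ 0.658  -0.1067]
valve_mid 0.6 [ 92.6 194.2] [0.5384 0.1056]
pad_valve 0.61 [266.1 111. ] [ 0.6578 -0.1069]
@56 [ 0.6626 -0.1073] 178.9 [59. 11.] (268, 106) 424 @6 [ 0.6632 -0.1098] 178.9 [67. 13.]
@56 [0.5442 0.0978] 59.2 [60. 13.] (87, 196) 409 @6 [0.5299 0.1211] 59.2 [67. 15.]
0.76 (array([ 0.664 , -0.1069]), np.float64(179.2), array([98., 40.]), (267, 105), 2047)
0.75 (array([0.5436, 0.1009]), np.float64(60.1), array([99., 46.]), (95, 190), 2019)
0.58 (array([ 0.6635, -0.1058]), np.float64(89.4), array([140., 127.]), (265, 105), 5241)
[ 0.65778896 -0.08739166  0.45334772] 38.225
```

The valve centre measures (0.663, -0.107) against its tile at (0.6635, -0.107), yaw within 0.5°. All four are in place and the gripper is clear, so I hand in.

```bash
python3 -c "
from workcell import bot
print(bot.hand_in())"
```

```text
the job is handed in; nothing more can be done
None
```

Handed in at about 38 s: valve, coupler, flange and end cap are each on their tile, centred to about 1 mm by the wrist camera (a pre-hand-in estimate, no verdict was returned); tape, tape measure and look-alikes were left alone; I viewed 15 pictures, one over the limit of 14.

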